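# Weigh the spice jar from the drawer

### The job

Let us check how much spice is left: pull open the drawer of the little wooden chest, take out the spice jar that lies in it, and stand the jar upright, cap up, in the middle of the pan of the kitchen scale on the black worktop. Leave the ring cutter in the drawer, and the yellow-lidded jar and the steel flour cup where they stand; the drawer may stay open.

Things in the scene. Friction and masses are not known exactly. Their poses are not given: they have to be found in the camera images.
- drawer (a joint): how far the drawer is pulled out of the chest (m): 0 shut, 0.13 fully open; it slides along the chest's own -x, towards the robot
- chest: light wooden chest with one drawer, 168 (x) x 276 (y) x 83 mm high, fixed; origin at the foot of its front, mid-width; front faces its -x. A roll of tape lies on its top. Drawer inside: floor 22 mm above the table, walls and a middle divider (along x) about 47 mm high: two bays, 132 (x) x 113 mm (y); the things lie at x 0.077, y +-0.0595 when shut
- drawer_handle (a point): middle of the drawer's steel bar handle: a round bar 10 mm thick and 110 mm long along the chest's y, its axis 40 mm in front of the drawer's front, 65 mm above the table and 18 mm below the chest's top
- jar: glass spice jar with a black cap, 45 mm in diameter, 105 mm long, about 0.12 kg; origin at its middle (52 mm from either end), its own y axis runs from its foot to its cap. It lies on its side in one of the two bays, held from rolling by two low ribs, along the chest's y, cap to the left (+y), its axis 45 mm above the table
- ring_cutter: tinplate ring cutter, 66 mm in diameter, 32 mm high, in the other bay of the drawer; origin at the centre of its underside
- pan_top (a point): centre of the top of the scale's pan, 35 mm above the table; the white pan is 140 mm by 144 mm, sinks up to 2.5 mm under load; z points up. The scale, on the robot's table, is 145 mm by 225 mm, loose on the table, its display and buttons on the side towards the robot, the pan behind them
- flour_jar: glass jar with a yellow lid, 65 mm in diameter, 120 mm high, standing left of the chest; origin at the centre of its underside; bystander
- flour_cup: small steel cup, 71 mm in diameter, 42 mm high; origin at the centre of its underside; bystander

How it is judged (in metres and radians):
On the way:
1. the drawer is pulled open by at least 80 mm (value of joint drawer above 0.08 m), for 0.1 s.
At the end, for the whole second after the job is handed in: The jar stands upright (within 0.1 rad), cap up, at rest on the scale's pan, its axis within 40 mm of the pan's centre (angle between jar's own y axis and vertical below 0.1 rad and horizontal distance between jar and pan_top below 0.04 m and z of jar in the frame of pan_top between 0.045 and 0.06 m and linear speed of jar below 0.03 m/s); the robot touches nothing.
It fails at once if the flour jar or the flour cup is moved by more than 40 mm (distance of any of flour_jar, flour_cup from where it was at the start of the episode above 0.04 m).
It fails at once if the ring cutter is taken or falls out of the drawer (its underside rises above 110 mm or drops below 12 mm over the table) (height (world z) of ring_cutter above 0.11 m or height (world z) of ring_cutter below 0.012 m).
It also fails if it takes over 61 s, if anything falls off the work surface, if the arm or the gripper's body presses on something with over 40 N, if the wrist force passes 120 N, or if a joint passes its speed limit or range.

### The arm

A 7-joint arm with a two-finger parallel gripper is mounted at the origin on a cart in front of the work surface, level with it; the furniture and walls round the work are solid. World frame = base frame: x ahead of the robot, y to its left, z up, the work surface at z = 0. Lengths are in mm, angles in rad, forces in N, time in s.
With the tool pointing down it reaches from about 400 to 875 mm from the base axis. Payload 4.4 kg.
Tool frame: the origin (TCP) lies on the centre line of the jaws, within the pads' length; the fingertips stand 14 mm ahead of it and the grasp point (between the pads) lies 5 mm behind it (tips_ahead is the distance from the TCP to the fingertips, in mm); z points along the fingers, y is the line along which they close (so a half turn about z gives the same grasp; the last joint's range is limited). The gripper opens to 85 mm and grips with 20 to 120 N. Pads are 22 mm wide; open, the fingers measure 114 mm over their backs; the gripper's body (76 mm by 85 mm) begins 54 mm behind the grasp point. The pads swing forward as they close: fully open they stand 13 mm farther back than shut.
Start: joints at [1.096, 0.628, 0.038, 1.517, -0.027, 0.996, -0.02], TCP at [258.41, -596.442, 207.313] pointing down, gripper open.
Joint ranges: [-3.06, 3.06], [-0.37, 2.12], [-1.25, 1.32], [0.18, 2.47], [-1.1, 4.24], [0.23, 1.98], [-2.94, 2.94]. Speed limits (rad/s): [2.57, 2.57, 3.14, 3.14, 3.14, 3.14, 3.14].

### API

Orientations are given as [roll, pitch, yaw] about the fixed x, y, z axes, in that order (R = Rz(yaw) Ry(pitch) Rx(roll)).
In Python, from cell import * gives the robot as it stands.
- The arm moves only by the tool move_arm, never from a script. Its argument "rows" is text: rows parted by semicolons, each of 7 numbers parted by spaces: the shift along the tool's x, y, z scaled (see below), then the turn, a rotation vector about the tool's x, y, z scaled (see below), then the closure, from -1 (fully open) to 1 (shut). A call has 1 to 12 rows; each row is the pose to reach, as a shift and turn from the pose commanded when the call began, along the tool's axes at that moment; what a row does not reach only later rows make up. The controller multiplies each number of a shift by 0.3 m and each number of a turn by pi/2 rad. A row lasts 1/12 s, in which the tool goes at most 41.7 mm and 7.16 degrees, less where a joint would pass 70% of its speed; a pose out of reach is approached as far as the arm can. A call with a number of a shift or a turn outside -1 to 1 is refused whole. A call with a gripper value outside its range is refused whole. The fingers move at their own pace and stop on an object; the grip force is fixed at half the most. Time passes only in rows, so rows that repeat a pose let the fingers close. It gives the time, the measured TCP pose, the force, the opening and the grip force at its end, in the units of the state.
- read_state(): the state, without advancing time (a new reading comes with each control period).
- get_image(name): name is "scene" or "top"; returns a dict with "img" (384x512x3 uint8, red, green, blue), "vfov" (degrees; the focal length in pixels is half the picture's height over the tangent of half this angle, whatever the lens; pixels are square), "cx", "cy" (the principal point, pixels), "extrinsics" (4x4, takes a point from camera to world coordinates). Camera axes: x right, y up, looking along -z (the intrinsics and any distortion apply to the point x, -y, -z); pixel columns grow to the right and rows downward; lengths in mm; the calibration is good to about 2 mm. A picture is of the moment at which its call begins. There is no depth.
- finish_job(): hands the job in; it is judged then, once.
The state is a dict: "clock": time; "qpos": joint angles; "qd": joint speeds; "tau": joint torques, N m; "eef_pos": TCP position; "tool_rot": TCP orientation; "force": force on the tool from outside, world axes, zero at the start; "torque": the same for the moment, N m; "width": finger opening in mm; "gripper_force": force on a finger pad.
Only numpy, scipy, OpenCV 4.12 (cv2) and the standard library are available. Lean on these libraries where they do the work, as an engineer would, in place of code of your own. Each camera call takes 0.05 s, during which the arm holds its last target. There are 200 camera calls.

## Working session

There is one attempt and no reset: what is moved stays moved. The work goes in short steps, Python scripts to look and compute and a tool call to move; the robot and the scene stay as the last step left them, time stands still between calls to the robot, and variables do not carry over. Pictures are saved under pics/ and viewed, at most 10 in all, crops included, and the job is handed in when it is done.

Besides the shell and the picture viewer there is one more tool, called after "Emit:" as name(argument=value, ...) on one line, values as JSON. move_arm: Moves the arm, as the interface text tells. Its arguments: {"type":"object","properties":{"rows":{"type":"string"}},"required":["rows"]}

```bash
mkdir -p pics; cat > h.py <<'E'
from cell import *
import numpy as np, cv2
def ray(c,u,v):
    h=c["img"].shape[0]; f=h/2/np.tan(np.radians(c["vfov"])/2)
    E=np.array(c["extrinsics"],float)
    d=E[:3,:3]@np.array([(u-c["cx"])/f,-(v-c["cy"])/f,-1.])
    return E[:3,3],d
def onplane(c,u,v,z):
    o,d=ray(c,u,v); return o+d*(z-o[2])/d[2]
def proj(c,p):
    h=c["img"].shape[0]; f=h/2/np.tan(np.radians(c["vfov"])/2)
    E=np.array(c["extrinsics"],float); q=E[:3,:3].T@(np.array(p,float)-E[:3,3])
    return c["cx"]-f*q[0]/q[2], c["cy"]+f*q[1]/q[2]
def save(c,n): cv2.imwrite("pics/"+n,cv2.cvtColor(c["img"],cv2.COLOR_RGB2BGR))
E
python3 - <<'E'
from h import *
for n in("scene","top"):
    c=get_image(n); save(c,n+"0.png"); print({k:(np.round(v,3).tolist() if k!="img" else v.shape) for k,v in c.items()})
    import pickle; pickle.dump(c,open(n+"0.pkl","wb"))
print(read_state())
E
```

```text
{'img': (384, 512, 3), 'vfov': 50.746, 'cx': 260.026, 'cy': 191.799, 'extrinsics': [[-0.624, 0.507, -0.595, -356.723], [-0.781, -0.426, 0.456, 690.622], [-0.022, 0.749, 0.662, 1040.037], [0.0, 0.0, 0.0, 1.0]]}
{'img': (384, 512, 3), 'vfov': 49.618, 'cx': 253.004, 'cy': 188.658, 'extrinsics': [[0.028, 0.996, -0.081, 411.489], [-1.0, 0.028, -0.003, 19.647], [-0.0, 0.081, 0.997, 1497.499], [0.0, 0.0, 0.0, 1.0]]}
{'clock': 0.1, 'qpos': array([ 1.09621362,  0.62924767,  0.03843231,  1.5182486 , -0.02697653,
        0.99631149, -0.01999682]), 'qd': array([-2.10757695e-03, -2.16652082e-03,  2.82709329e-06, -2.68782995e-03,
        8.80903368e-05,  9.73628040e-04,  1.70833497e-03]), 'tau': array([ 4.88173697e-03, -5.64524388e+01,  1.23052653e+00, -1.93974298e+01,
        1.11016745e-02,  5.36313673e-03,  2.74696208e-05]), 'eef_pos': array([ 258.16242065, -595.88643917,  206.49093242]), 'tool_rot': array([-3.13989542e+00,  2.88046336e-05,  4.08809186e-01]), 'force': array([0.47320133, 0.16270621, 0.11074481]), 'torque': array([-0.02381028, -0.04916384,  0.01270315]), 'gripper_force': 0.0, 'width': 85.7358693147071}
```

View pics/scene0.png

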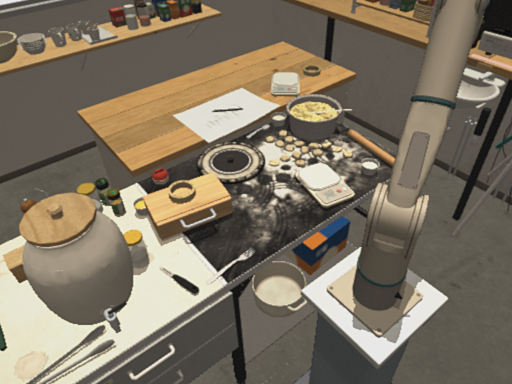

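View pics/top0.png

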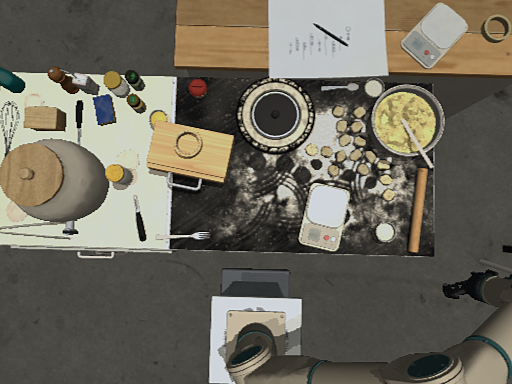

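The top view shows the chest around (192,152) with its handle at (187,183). The scale is at (325,215) with its pan at about (327,203), and the cup is at (384,232). Yellow lids are at (117,173) and (159,120).

```bash
python3 - <<'E'
from h import *
import pickle
c=pickle.load(open("top0.pkl","rb")); im=c["img"]; hsv=cv2.cvtColor(im,cv2.COLOR_RGB2HSV)
def blob(m,u,v,name,z):
    m=cv2.morphologyEx(m.astype(np.uint8),cv2.MORPH_OPEN,np.ones((3,3)))
    n,l,s,ct=cv2.connectedComponentsWithStats(m); k=l[v,u]
    if k==0: print(name,"none",im[v,u],hsv[v,u]);return
    cn=max(cv2.findContours((l==k).astype(np.uint8),0,1)[0],key=cv2.contourArea)
    b=cv2.boxPoints(cv2.minAreaRect(cn)); print(name,s[k],ct[k].round(1))
    P=np.array([onplane(c,*p,z) for p in b]); print(P[:,:2].round(0).tolist(),P[:,:2].mean(0).round(1),"sides",np.linalg.norm(P[0]-P[1]).round(),np.linalg.norm(P[1]-P[2]).round())
H,S,V=[hsv[...,i].astype(int) for i in range(3)]
blob((H>8)&(H<25)&(S>60)&(V>120),165,150,"chest",83)
blob((S<25)&(V>215),327,203,"pan",35)
blob((V>100),325,215,"scale",25)
print(im[203,327],im[225,325],im[240,310])
a=cv2.resize(im[100:260,140:400],None,fx=3,fy=3,interpolation=cv2.INTER_CUBIC)
cv2.imwrite("pics/crop1.png",a[...,::-1])
E
```

```text
chest [ 147  111   86   71 3454] [187.2 150.8]
[[597.0, 410.0], [793.0, 380.0], [740.0, 90.0], [546.0, 124.0]] [669.  251.2] sides 198.0 294.0
pan [308 186  38  35 955] [324.9 202.3]
[[436.0, -164.0], [556.0, -192.0], [531.0, -305.0], [412.0, -277.0]] [ 483.7 -234.2] sides 123.0 116.0
scale [ 299  183   59   68 2733] [325.5 216.7]
[[345.0, -135.0], [565.0, -183.0], [526.0, -370.0], [307.0, -321.0]] [ 435.9 -252.4] sides 224.0 192.0
[208 213 219] [190 187 179] [193 184 165]
```

View pics/crop1.png

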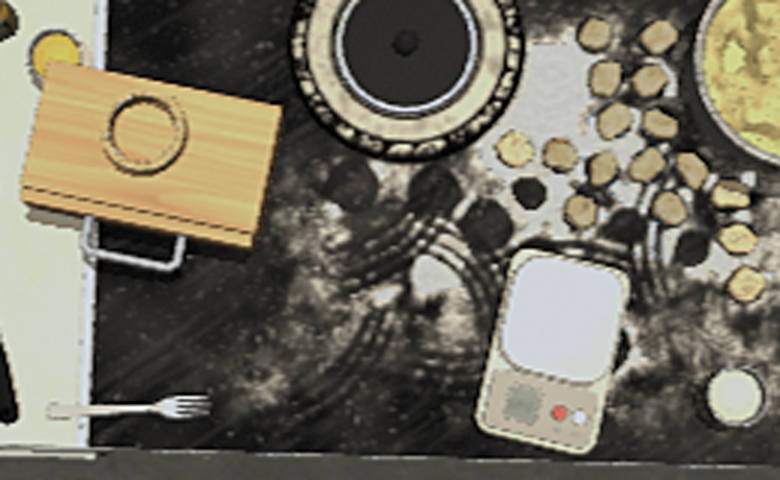

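The crop shows the chest top's corners near (45,63), (280,105), (257,235) and (22,187). The handle bar runs (90,257)–(182,268), and the pan corners are roughly (512,250), (628,268), (612,382) and (498,365).

```bash
python3 - <<'E'
from h import *
import pickle
c=pickle.load(open("top0.pkl","rb"))
P=lambda u,v,z: onplane(c,140+(u-1)/3,100+(v-1)/3,z)[:2]
q=np.array([P(45,63,83),P(280,105,83),P(257,235,83),P(22,187,83)])
print("chest",q.round(0).tolist(),[np.linalg.norm(q[i]-q[(i+1)%4]).round() for i in range(4)])
y=q[0]+q[3]-q[1]-q[2]; print("yaw of y", np.degrees(np.arctan2(-y[0],y[1])), "front mid",(q[2]+q[3])/2)
h=np.array([P(90,259,65),P(182,269,65)]); print("handle",h,h.mean(0),np.linalg.norm(h[0]-h[1])); d=h[0]-h[1];print(np.degrees(np.arctan2(-d[0],d[1])))
p=np.array([P(512,250,35),P(628,268,35),P(612,382,35),P(498,365,35)])
print("pan",p.round(),p.mean(0),[np.linalg.norm(p[i]-p[(i+1)%4]).round() for i in range(4)])
print("cup",P(735,397,42),"fj",P(55,55,120),onplane(c,117,173,120))
# other view: handle and pan in scene
s=pickle.load(open("scene0.pkl","rb"))
a=np.vstack([cv2.resize(s["img"][165:265,120:250],None,fx=5,fy=5,interpolation=cv2.INTER_CUBIC)[:,:650]])
b=cv2.resize(s["img"][150:215,290:360],None,fx=2,fy=2)
cv2.imwrite("pics/crop2.png",a[...,::-1])
ps=[onplane(s,*t,35).round() for t in [(320,177)]];print(ps)
print(proj(s,[*h.mean(0),65]),proj(s,[*p.mean(0),35]))
E
```

```text
chest [[753.0, 370.0], [712.0, 98.0], [561.0, 119.0], [608.0, 390.0]] [np.float64(276.0), np.float64(153.0), np.float64(275.0), np.float64(146.0)]
yaw of y -9.30704703713634 front mid [584.47864205 254.40603331]
handle [[529.28342451 311.97253444]
 [520.71865091 205.38765069]] [525.00103771 258.68009256] 106.92844705790668
-4.594208928437604
pan [[ 556. -179.]
 [ 539. -316.]
 [ 405. -298.]
 [ 421. -165.]] [ 480.30415267 -239.3135211 ] [np.float64(138.0), np.float64(135.0), np.float64(134.0), np.float64(136.0)]
cup [ 391.55308602 -439.73542987] fj [753.79221167 350.38075234] [563.30857906 478.43080886 120.        ]
[array([ 464., -236.,   35.])]
(np.float64(203.28592226407278), np.float64(221.2557215746533)) (np.float64(317.6608813104176), np.float64(174.57932132442593))
```

View pics/crop2.png

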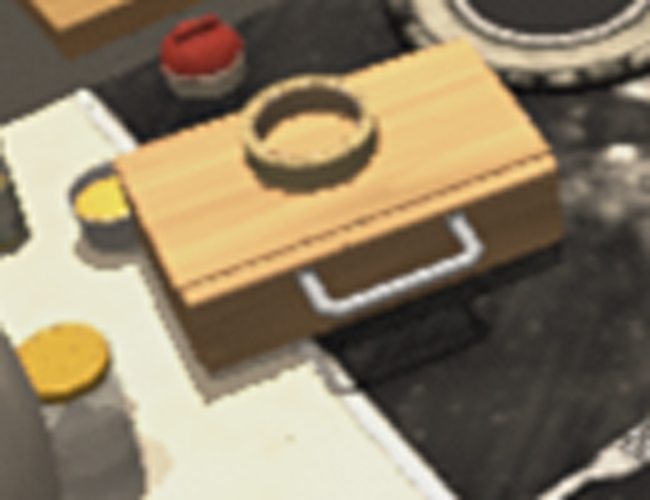

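The scene crop shows the seam is on top, so the front edge runs (190,300)–(557,162). The handle bar ends are at about (325,305) and (478,252).

```bash
python3 - <<'E'
from h import *
import pickle
s=pickle.load(open("scene0.pkl","rb"))
Q=lambda u,v,z: onplane(s,120+(u-2)/5,165+(v-2)/5,z)[:2]
q=np.array([Q(118,158,83),Q(465,40,83),Q(557,162,83),Q(190,300,83)])
print("chest",q.round(0).tolist(),[np.linalg.norm(q[i]-q[(i+1)%4]).round() for i in range(4)])
y=q[0]+q[3]-q[1]-q[2]; print("yaw", np.degrees(np.arctan2(-y[0],y[1])), "front mid",(q[2]+q[3])/2)
h=np.array([Q(325,305,65),Q(478,252,65)]); print("handle",h,h.mean(0),np.linalg.norm(h[0]-h[1])); d=h[0]-h[1];print(np.degrees(np.arctan2(-d[0],d[1])))
im=s["img"];hsv=cv2.cvtColor(im,cv2.COLOR_RGB2HSV)
m=((hsv[...,1]<28)&(hsv[...,2]>190)).astype(np.uint8)
n,l,st,ct=cv2.connectedComponentsWithStats(m);k=l[177,320];print(st[k],ct[k],onplane(s,*ct[k],35))
E
```

```text
chest [[752.0, 364.0], [704.0, 100.0], [547.0, 126.0], [593.0, 391.0]] [np.float64(269.0), np.float64(160.0), np.float64(269.0), np.float64(162.0)]
yaw -9.981136525405093 front mid [569.8860942  258.77503602]
handle [[548.0022905  317.88281553]
 [524.11927877 210.90896317]] [536.06078464 264.39588935] 109.6074967236982
-12.585472425197395
[287 161  53  27 718] [316.66295265 174.82311978] [ 481.7343328  -235.26830964   35.        ]
```

```bash
cat >> h.py <<'E'
from scipy.spatial.transform import Rotation as Ro
CY=-9.6
def down(yawdeg): return Ro.from_euler("xyz",[np.pi,0,np.radians(yawdeg)])
def axes(y,z):
    y=np.array(y,float);y/=np.linalg.norm(y);z=np.array(z,float);z-=y*(z@y);z/=np.linalg.norm(z)
    return Ro.from_matrix(np.stack([np.cross(y,z),y,z],1))
def chest(x,y,z,F=(568,258)):
    a=np.radians(CY);return np.array([F[0]+x*np.cos(a)-y*np.sin(a),F[1]+x*np.sin(a)+y*np.cos(a),z])
def plan(pos,R=None):
    s=read_state(); R0=Ro.from_euler("xyz",s["tool_rot"]); R=R or R0
    d=R0.inv().apply(np.array(pos)-s["eef_pos"])/300; w=(R0.inv()*R).as_rotvec()/(np.pi/2)
    print("plan",d.round(3),w.round(3),"mm",(d*300).round(),"deg",(w*90).round(1))
def st():
    s=read_state();print({k:np.round(s[k],2).tolist() for k in("clock","qpos","eef_pos","tool_rot","force","width")})
E
python3 - <<'E'
from h import *
H=chest(-40,0,65);print(H)
plan([*H[:2],200],down(80.4))
plan([430,-100,200],down(45)) 
E
```

```text
[528.56015852 264.67074987  65.        ]
plan [ 1.967 -2.274  0.025] [-0.001 -0.001 -0.633] mm [ 590. -682.    8.] deg [ -0.1  -0.  -57. ]
plan [ 1.183 -1.289  0.024] [-0.001 -0.    -0.24 ] mm [ 355. -387.    7.] deg [ -0.1  -0.  -21.6]
```

Emit:
move_arm(rows="0.95 -1 0 0 0 -0.24 0.3;0.95 -1 0 0 0 -0.24 0.3;0.95 -1 0 0 0 -0.24 0.3;0.95 -1 0 0 0 -0.24 0.3;0.95 -1 0 0 0 -0.24 0.3;0.95 -1 0 0 0 -0.24 0.3;0.95 -1 0 0 0 -0.24 0.3;0.95 -1 0 0 0 -0.24 0.3;0.95 -1 0 0 0 -0.24 0.3;0.95 -1 0 0 0 -0.24 0.3;0.95 -1 0 0 0 -0.24 0.3")

```text
clock: 1.02
eef_pos: [403.5, -199.4, 207.3]
tool_rot: [-3.139, -0.004, 0.798]
force: [-0.2, 0.6, 0.4]
width: 30.1
gripper_force: 0.0
```

```bash
python3 - <<'E'
from h import *
st();H=chest(-40,0,65)
plan([*H[:2],160],down(80.4))
E
```

```text
{'clock': 1.02, 'qpos': [0.49, 0.35, -0.12, 2.05, 0.05, 0.75, -0.43], 'eef_pos': [403.49, -199.38, 207.35], 'tool_rot': [-3.14, -0.0, 0.8], 'force': [-0.18, 0.59, 0.41], 'width': 30.13}
plan [ 1.398 -0.781  0.165] [-0.001 -0.003 -0.385] mm [ 419. -234.   50.] deg [ -0.   -0.3 -34.7]
```

Emit:
move_arm(rows="1 -0.56 0 0 0 -0.385 0.3;1 -0.56 0 0 0 -0.385 0.3;1 -0.56 0 0 0 -0.385 0.3;1 -0.56 0 0 0 -0.385 0.3;1 -0.56 0 0 0 -0.385 0.3;1 -0.56 0 0 0 -0.385 0.3;1 -0.56 0 0 0 -0.385 0.3;1 -0.56 0 0 0 -0.385 0.3;1 -0.56 0 0 0 -0.385 0.3;1 -0.56 0 0 0 -0.385 0.3")

```text
clock: 1.85
eef_pos: [494.3, 127.6, 207.1]
tool_rot: [3.142, -0.003, 1.397]
force: [0.9, -0.6, 0.5]
width: 29.7
gripper_force: 0.0
```

```bash
python3 - <<'E'
from h import *
st();H=chest(-40,0,65)
plan([*H[:2],160],down(80.4))
E
```

```text
{'clock': 1.85, 'qpos': [-0.08, 0.44, -0.32, 1.9, 0.18, 0.83, -0.67], 'eef_pos': [494.32, 127.65, 207.14], 'tool_rot': [3.14, -0.0, 1.4], 'force': [0.91, -0.55, 0.52], 'width': 29.72}
plan [0.469 0.034 0.158] [ 0.    -0.002 -0.004] mm [141.  10.  48.] deg [ 0.  -0.2 -0.3]
```

Emit:
move_arm(rows="0.45 0.034 0.1 0 0 0 0.3;0.45 0.034 0.1 0 0 0 0.3;0.45 0.034 0.1 0 0 0 0.3;0.45 0.034 0.1 0 0 0 0.3;0.45 0.034 0.1 0 0 0 0.3;0.45 0.034 0.26 0 0 0 0.3;0.45 0.034 0.26 0 0 0 0.3")

```text
clock: 2.43
eef_pos: [525.5, 249.2, 125.1]
tool_rot: [-3.136, 0.007, 1.389]
force: [-1.1, -1.9, -1.6]
width: 29.8
gripper_force: 0.0
```

```bash
python3 - <<'E'
from h import *
st();H=chest(-40,0,58)
plan(H,down(80.4))
s=get_image("scene"); cv2.imwrite("pics/s2.png",cv2.resize(s["img"][130:260,130:300],None,fx=4,fy=4,interpolation=cv2.INTER_CUBIC)[...,::-1])
E
```

```text
{'clock': 2.43, 'qpos': [-0.32, 0.65, -0.28, 1.78, 0.24, 0.76, -0.9], 'eef_pos': [525.5, 249.21, 125.13], 'tool_rot': [-3.14, 0.01, 1.39], 'force': [-1.08, -1.92, -1.64], 'width': 29.84}
plan [0.054 0.002 0.223] [-0.004  0.005 -0.009] mm [16.  1. 67.] deg [-0.3  0.4 -0.8]
```

View pics/s2.png

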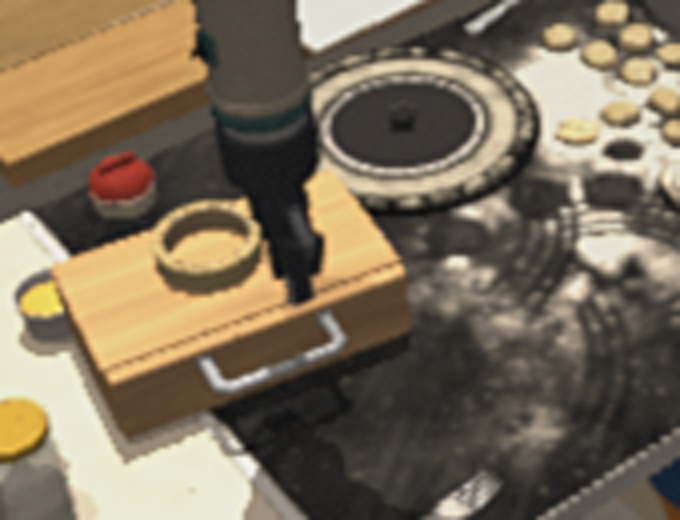

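The fingertips hang above the bar at about (298,298), with the bar running from (215,385) to (338,340). That lines up, so I descend, grip and pull.

Emit:
move_arm(rows="0.03 0 0.1 0 0 0 0.3;0.03 0 0.18 0 0 0 0.3;0.03 0 0.225 0 0 0 0.3;0.03 0 0.225 0 0 0 0.3;0.03 0 0.225 0 0 0 0.3;0.03 0 0.225 0 0 0 1;0.03 0 0.225 0 0 0 1;0.03 0 0.225 0 0 0 1;0.03 0 0.225 0 0 0 1")

```text
clock: 3.23
eef_pos: [530.4, 263.0, 62.9]
tool_rot: [3.14, -0.001, 1.39]
force: [-0.1, -0.0, 0.3]
width: 0.3
gripper_force: 0.0
```

```bash
python3 - <<'E'
from h import *
st()
E
```

```text
{'clock': 3.23, 'qpos': [-0.35, 0.74, -0.24, 1.8, 0.28, 0.63, -0.95], 'eef_pos': [530.38, 263.04, 62.91], 'tool_rot': [3.14, -0.0, 1.39], 'force': [-0.13, -0.03, 0.3], 'width': 0.26}
```

```bash
python3 - <<'E'
from h import *
s=get_image("scene");t=get_image("top")
a=cv2.resize(s["img"][170:250,140:240],None,fx=6,fy=6,interpolation=cv2.INTER_CUBIC)
cv2.imwrite("pics/s3.png",a[...,::-1])
E
```

```text
(no output)
```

View pics/s3.png

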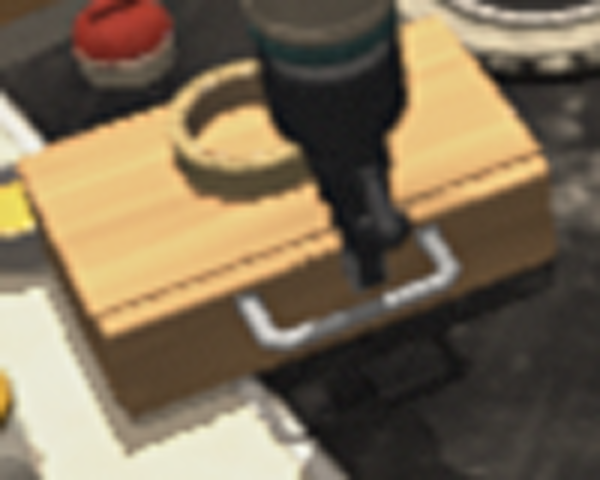

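The closed tips end at about (367,283). The bar runs in front of them from (275,340) to (450,275), so the fingers closed behind the bar.

```bash
python3 - <<'E'
from h import *
import pickle
s=pickle.load(open("scene0.pkl","rb"));c=pickle.load(open("top0.pkl","rb"))
p=read_state()["eef_pos"]
for dz in(0,-14): print("tip",proj(s,p+[0,0,dz]),"top",proj(c,p+[0,0,dz]))
print("bar seen",140+362/6,170+308/6)
for x in(505,515,525,535):
  for z in (55,65,75): print(x,z,np.round(proj(s,[x,263,z]),1),np.round(proj(c,[x,263,z]),1))
# bright bar pixels in top, profile along image rows at bar columns
im=c["img"]
print(im[180:195,178:194].sum(2)//3)
E
```

```text
tip (np.float64(201.49018278406845), np.float64(221.55564323688654)) top (np.float64(183.9379821450916), np.float64(186.2410928536896))
tip (np.float64(201.9729535369312), np.float64(224.43563539991095)) top (np.float64(184.60147388278318), np.float64(186.5891221103855))
bar seen 200.33333333333334 221.33333333333334
505 55 [205.8 227.2] [184.  193.6]
505 65 [205.4 225.1] [183.5 193.4]
505 75 [205.1 223.1] [183.  193.2]
515 55 [204.1 225.6] [184.1 190.7]
515 65 [203.8 223.5] [183.6 190.5]
515 75 [203.5 221.4] [183.1 190.3]
525 55 [202.5 223.9] [184.2 187.9]
525 65 [202.2 221.8] [183.7 187.6]
525 75 [201.9 219.8] [183.3 187.4]
535 55 [201.  222.3] [184.3 185. ]
535 65 [200.6 220.2] [183.9 184.8]
535 75 [200.3 218.1] [183.4 184.5]
[[ 25  30  34  35  31  23   9   8   7  12  16  14  14  14  13  10]
 [ 36  37  33  29  24  22  21  19  24  26  20  12  10  10   7  12]
 [ 34  26  21  20  17  20  29  26  25  25  25  21  19  22  27  26]
 [ 11   3   4   7  13  19  24  24  20  22  19  18  23  29  32  31]
 [144  98  67  20   5   4   6   9  10  15  16  21  25  26  25  23]
 [222 220 201 183 174 141  96  59   8   0   0  10  12  10  16  18]
 [147 174 179 195 216 227 220 200 183 172 139  95  58  10   1   2]
 [ 46  56  63  89 115 149 175 181 196 217 225 219 198 180 169 136]
 [  8  12  11  18  28  42  58  65  89 134 166 177 183 197 218 225]
 [ 21  20  15  11  10  12  16  25  30  39  51  59  68  92 139 170]
 [ 14  13  11  10  11  11  11  18  17  16  15  19  15  20  41  54]
 [ 10  14  14  15  11  12  12  10  10  12  13  11   6  14  17  14]
 [ 26  27  28  30  26  22  10  11  13  15  13   7  12  11  11   9]
 [ 28  27  29  28  27  27  27  33  30  26  17  13  11  19  22   8]
 [ 28  30  32  30  30  31  31  35  33  30  28  26  24  28  33  33]]
```

```bash
python3 - <<'E'
from h import *
s=get_image("scene")["img"].astype(int)
for r in range(206,228): print(r,[tuple(s[r,k]) for k in range(197,206,2)])
E
```

```text
206 [(np.int64(19), np.int64(21), np.int64(23)), (np.int64(36), np.int64(34), np.int64(36)), (np.int64(49), np.int64(47), np.int64(47)), (np.int64(67), np.int64(66), np.int64(65)), (np.int64(60), np.int64(59), np.int64(60))]
207 [(np.int64(19), np.int64(19), np.int64(24)), (np.int64(42), np.int64(40), np.int64(42)), (np.int64(44), np.int64(43), np.int64(44)), (np.int64(68), np.int64(65), np.int64(64)), (np.int64(69), np.int64(67), np.int64(66))]
208 [(np.int64(31), np.int64(27), np.int64(25)), (np.int64(32), np.int64(32), np.int64(33)), (np.int64(40), np.int64(40), np.int64(40)), (np.int64(55), np.int64(53), np.int64(53)), (np.int64(60), np.int64(59), np.int64(58))]
209 [(np.int64(47), np.int64(41), np.int64(35)), (np.int64(26), np.int64(26), np.int64(28)), (np.int64(30), np.int64(30), np.int64(31)), (np.int64(41), np.int64(39), np.int64(40)), (np.int64(45), np.int64(45), np.int64(45))]
210 [(np.int64(62), np.int64(52), np.int64(44)), (np.int64(21), np.int64(22), np.int64(24)), (np.int64(25), np.int64(27), np.int64(29)), (np.int64(30), np.int64(30), np.int64(30)), (np.int64(31), np.i
[... 3164 characters left out ...]
int64(25), np.int64(22))]
225 [(np.int64(87), np.int64(70), np.int64(55)), (np.int64(67), np.int64(51), np.int64(36)), (np.int64(38), np.int64(31), np.int64(27)), (np.int64(31), np.int64(30), np.int64(29)), (np.int64(24), np.int64(24), np.int64(22))]
226 [(np.int64(64), np.int64(48), np.int64(35)), (np.int64(37), np.int64(32), np.int64(27)), (np.int64(21), np.int64(21), np.int64(20)), (np.int64(27), np.int64(27), np.int64(25)), (np.int64(23), np.int64(22), np.int64(23))]
227 [(np.int64(32), np.int64(30), np.int64(27)), (np.int64(25), np.int64(24), np.int64(24)), (np.int64(23), np.int64(22), np.int64(24)), (np.int64(22), np.int64(22), np.int64(19)), (np.int64(21), np.int64(19), np.int64(19))]
```

The tip ends at row 217.7 and the bar is at row 221, so the tips really sit above the bar at about z 82. That is some 30 mm higher than the state implies. I'll open and go 30 mm lower, which is safe either way.

Emit:
move_arm(rows="0 0 0 0 0 0 0.3;0 0 0 0 0 0 0.3;0 0 0 0 0 0 0.3;0 0 0 0 0 0 0.3;0 0 0.04 0 0 0 0.3;0 0 0.08 0 0 0 0.3;0 0 0.11 0 0 0 0.3;0 0 0.11 0 0 0 0.3;0 0 0.11 0 0 0 1;0 0 0.11 0 0 0 1;0 0 0.11 0 0 0 1;0 0 0.11 0 0 0 1")

```text
clock: 4.38
eef_pos: [529.8, 262.9, 28.6]
tool_rot: [3.142, -0.0, 1.391]
force: [1.5, 0.2, -6.7]
width: 7.6
gripper_force: 58.3
```

```bash
python3 - <<'E'
from h import *
st()
s=get_image("scene")["img"]
a=cv2.resize(s[170:250,140:240],None,fx=6,fy=6,interpolation=cv2.INTER_CUBIC)
cv2.imwrite("pics/s4.png",a[...,::-1])
E
```

```text
{'clock': 4.38, 'qpos': [-0.37, 0.79, -0.22, 1.82, 0.3, 0.56, -0.96], 'eef_pos': [529.8, 262.85, 28.56], 'tool_rot': [3.14, -0.0, 1.39], 'force': [1.48, 0.18, -6.74], 'width': 7.61}
```

The bar is gripped (width 7.6, 58 N), so tool z really reads about 33 mm low. Pulling now.

Emit:
move_arm(rows="0 -0.03 0 0 0 0 1;0 -0.07 0 0 0 0 1;0 -0.11 0 0 0 0 1;0 -0.15 0 0 0 0 1;0 -0.19 0 0 0 0 1;0 -0.23 0 0 0 0 1;0 -0.27 0 0 0 0 1;0 -0.31 0 0 0 0 1;0 -0.35 0 0 0 0 1;0 -0.39 0 0 0 0 1;0 -0.41 0 0 0 0 1;0 -0.41 0 0 0 0 1")

```text
clock: 5.43
eef_pos: [405.3, 284.7, 28.5]
tool_rot: [-3.138, 0.003, 1.393]
force: [-2.1, -1.3, -11.3]
width: 7.6
gripper_force: 59.1
```

```bash
python3 - <<'E'
from h import *
st()
E
```

```text
{'clock': 5.43, 'qpos': [-0.56, 0.71, -0.17, 2.08, 0.3, 0.38, -1.14], 'eef_pos': [405.31, 284.68, 28.54], 'tool_rot': [-3.14, 0.0, 1.39], 'force': [-2.07, -1.28, -11.33], 'width': 7.58}
```

Emit:
move_arm(rows="0 0 0 0 0 0 0.3;0 0 0 0 0 0 0.3;0 0 0 0 0 0 0.3;0 0 0 0 0 0 0.3;0 0 -0.12 0 0 0 0;0 0 -0.24 0 0 0 -0.5;0 0 -0.38 0 0 0 -1;0 0 -0.5 0 0 0 -1;-0.2 0.1 -0.6 0 0 0 -1;-0.4 0.2 -0.6 0 0 0 -1;-0.6 0.3 -0.6 0 0 0 -1;-0.8 0.3 -0.6 0 0 0 -1")

```text
clock: 6.43
eef_pos: [449.0, 126.2, 207.2]
tool_rot: [3.136, -0.003, 1.39]
force: [1.1, -0.7, -0.0]
width: 85.5
gripper_force: 0.0
```

```bash
python3 - <<'E'
from h import *
import pickle
st()
s=get_image("scene");c=get_image("top")
pickle.dump((s,c),open("open.pkl","wb"))
a=cv2.resize(s["img"][170:270,140:240],None,fx=4,fy=4,interpolation=cv2.INTER_CUBIC)
b=cv2.resize(c["img"][125:225,140:240],None,fx=4,fy=4,interpolation=cv2.INTER_CUBIC)
cv2.imwrite("pics/s5.png",np.hstack([b,a])[...,::-1])
E
```

```text
{'clock': 6.43, 'qpos': [-0.12, 0.38, -0.29, 2.01, 0.15, 0.77, -0.68], 'eef_pos': [448.99, 126.17, 207.17], 'tool_rot': [3.14, -0.0, 1.39], 'force': [1.12, -0.69, -0.02], 'width': 85.54}
```

View pics/s5.png

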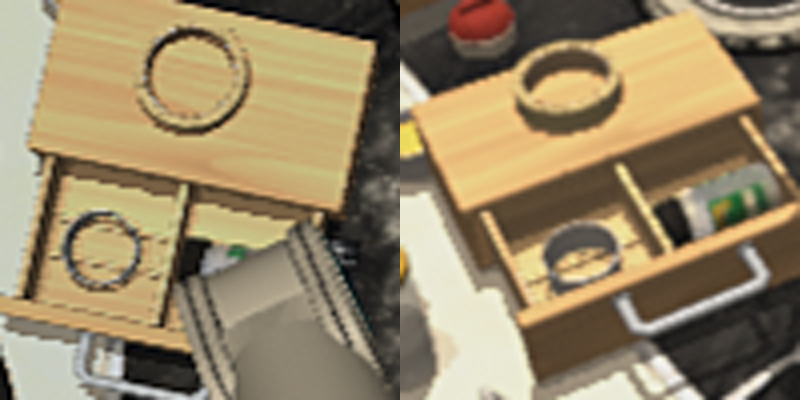

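The jar lies in the right bay (right panel: black cap at about (675,222), foot near (775,185)). The ring cutter is in the left bay. I'll measure the jar.

```bash
sed -i 's/^CY=.*/CY=-9.8/; s/F=(568,258)/F=(568.5,257)/' h.py; python3 - <<'E'
from h import *
import pickle
s,c=pickle.load(open("open.pkl","rb"))
a=onplane(s,208.75,225.5,45);b=onplane(s,233.75,216.2,45);print(a,b,(a+b)/2,np.linalg.norm(a-b))
im=s["img"];hsv=cv2.cvtColor(im,cv2.COLOR_RGB2HSV)
g=(hsv[...,0]>40)&(hsv[...,0]<85)&(hsv[...,1]>90);g[:200]=0;g[240:]=0;g[:,:205]=0;g[:,240:]=0
v,u=np.where(g);print("green",u.mean(),v.mean(),len(u),onplane(s,u.mean(),v.mean(),55))
J=chest(77-126,-59.5,45);print("expected",J,proj(s,J),proj(c,J))
yc=chest(0,1,0)-chest(0,0,0);print(proj(s,J+52*yc),proj(s,J-52*yc))
xc=chest(1,0,0)-chest(0,0,0)
th=np.radians(35)
R=axes(xc,-np.sin(th)*yc+[0,0,-np.cos(th)])
plan([J[0],J[1],160],R)
E
```

```text
[513.97911798 246.41690177  45.        ] [495.65458486 154.61097042  45.        ] [504.81685142 200.51393609  45.        ] 93.61686570317507
green 224.59459459459458 221.0810810810811 37 [488.02509743 197.79152485  55.        ]
expected [510.08754777 206.7084955   45.        ] (np.float64(219.0385568008859), np.float64(220.7819483709413)) (np.float64(200.5621005507727), np.float64(192.7985172222357))
(np.float64(205.10469560812672), np.float64(226.26161734110093)) (np.float64(232.61487161363772), np.float64(215.44288908368407))
plan [0.328 0.148 0.152] [-0.003 -0.386 -0.014] mm [98. 44. 46.] deg [ -0.3 -34.8  -1.3]
```

Emit:
move_arm(rows="0.33 0.15 0.1 0 -0.08 -0.01 -1;0.33 0.15 0.1 0 -0.16 -0.01 -1;0.33 0.15 0.1 0 -0.24 -0.01 -1;0.33 0.15 0.1 0 -0.32 -0.01 -1;0.33 0.15 0.1 0 -0.385 -0.01 -1;0.33 0.15 0.1 0 -0.385 -0.01 -1;0.33 0.15 0.1 0 -0.385 -0.01 -1")

```text
clock: 7.12
eef_pos: [507.1, 219.2, 173.0]
tool_rot: [-3.133, 0.606, 1.414]
force: [0.3, -1.2, 0.8]
width: 85.5
gripper_force: 0.0
```

```bash
python3 - <<'E'
from h import *
st()
s=get_image("scene");c=get_image("top");p=read_state()["eef_pos"];R=Ro.from_euler("xyz",read_state()["tool_rot"])
a=cv2.resize(s["img"][150:250,140:240],None,fx=4,fy=4,interpolation=cv2.INTER_CUBIC)
b=cv2.resize(c["img"][125:225,140:240],None,fx=4,fy=4,interpolation=cv2.INTER_CUBIC)
cv2.imwrite("pics/s6.png",np.hstack([b,a])[...,::-1])
for nm,q in (("nominal tip",p+R.apply([0,0,14])),("world bias",p+R.apply([0,0,4])+[0,0,33]),("tool bias",p+R.apply([0,0,14-33-10]))):
  print(nm,q.round(),np.round(proj(s,q),1),"crop",(np.array(proj(s,q))-[140,150])*4+[400,0],"top crop",(np.array(proj(c,q))-[140,125])*4)
E
```

```text
{'clock': 7.12, 'qpos': [-0.65, 0.8, -0.11, 1.47, 0.44, 1.4, -1.1], 'eef_pos': [507.12, 219.24, 173.03], 'tool_rot': [-3.13, 0.61, 1.41], 'force': [0.28, -1.25, 0.82], 'width': 85.46}
nominal tip [507. 208. 165.] [215.9 195.6] crop [703.66099769 182.27356499] top crop [221.73764778 264.00249838]
world bias [508. 214. 206.] [213.1 186.5] crop [692.23442854 146.04892659] top crop [207.30024501 258.56478692]
tool bias [511. 232. 200.] [207.8 189.9] crop [671.25440201 159.42922933] top crop [185.00763384 254.42692212]
```

View pics/s6.png

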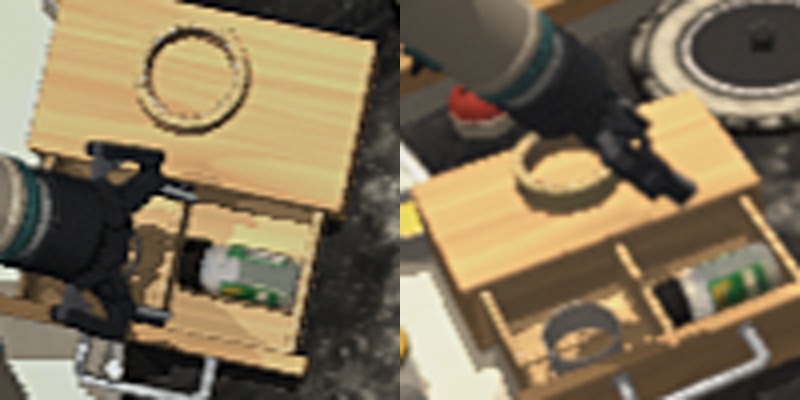

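The top panel shows the fingertips at (195,193) and (168,316). Their midpoint (181,255) matches the "tool bias" case, so the true TCP is about 33 mm behind the reported one along the tool axis. The jar centre at (241,271) agrees with the expected position.

```bash
python3 - <<'E'
from h import *
J=chest(77-126,-59.5,51);yc=chest(0,1,0)-chest(0,0,0);xc=chest(1,0,0)-chest(0,0,0)
th=np.radians(35);R=axes(xc,-np.sin(th)*yc+[0,0,-np.cos(th)]);z=R.as_matrix()[:,2]
for k in(60,0): plan(J+z*(43-k),R)
E
```

```text
plan [0.213 0.011 0.303] [-0.    -0.004  0.003] mm [64.  3. 91.] deg [-0.  -0.4  0.3]
plan [0.212 0.011 0.503] [-0.    -0.004  0.003] mm [ 64.   3. 151.] deg [-0.  -0.4  0.3]
```

Emit:
move_arm(rows="0.1 0.01 0.1 0 0 0 -0.53;0.21 0.01 0.18 0 0 0 -0.53;0.21 0.01 0.26 0 0 0 -0.53;0.21 0.01 0.3 0 0 0 -0.53;0.21 0.01 0.3 0 0 0 -0.53;0.21 0.01 0.3 0 0 0 -0.53")

```text
clock: 7.72
eef_pos: [511.9, 215.2, 67.4]
tool_rot: [-3.138, 0.604, 1.404]
force: [-0.7, 0.1, 0.5]
width: 65.8
gripper_force: 0.0
```

```bash
python3 - <<'E'
from h import *
st()
J=chest(77-126,-59.5,51);yc=chest(0,1,0)-chest(0,0,0);xc=chest(1,0,0)-chest(0,0,0)
th=np.radians(35);R=axes(xc,-np.sin(th)*yc+[0,0,-np.cos(th)]);z=R.as_matrix()[:,2]
plan(J+z*43,R)
s=get_image("scene");c=get_image("top")
a=cv2.resize(s["img"][150:250,140:240],None,fx=4,fy=4,interpolation=cv2.INTER_CUBIC)
b=cv2.resize(c["img"][125:225,140:240],None,fx=4,fy=4,interpolation=cv2.INTER_CUBIC)
cv2.imwrite("pics/s7.png",np.hstack([b,a])[...,::-1])
E
```

```text
{'clock': 7.72, 'qpos': [-0.65, 0.93, -0.1, 1.52, 0.47, 1.23, -1.17], 'eef_pos': [511.9, 215.24, 67.36], 'tool_rot': [-3.14, 0.6, 1.4], 'force': [-0.73, 0.11, 0.46], 'width': 65.8}
plan [ 0.006 -0.001  0.205] [-0.001 -0.005  0.002] mm [ 2. -0. 61.] deg [-0.1 -0.4  0.2]
```

View pics/s7.png

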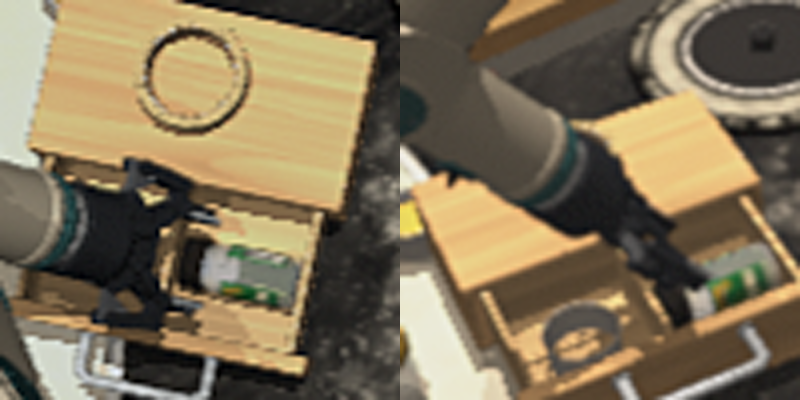

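The tips at (215,215) and (190,308) straddle the jar axis at about (202,263). I descend and close.

Emit:
move_arm(rows="0 0 0.06 0 0 0 -0.53;0 0 0.12 0 0 0 -0.53;0 0 0.17 0 0 0 -0.53;0 0 0.2 0 0 0 -0.53;0 0 0.2 0 0 0 -0.53;0 0 0.2 0 0 0 0.3;0 0 0.2 0 0 0 0.3;0 0 0.2 0 0 0 0.3;0 0 0.2 0 0 0 0.3;0 0 0.2 0 0 0 0.3")

```text
clock: 8.65
eef_pos: [505.3, 184.5, 17.7]
tool_rot: [-3.138, 0.603, 1.408]
force: [0.6, 1.0, 6.4]
width: 41.8
gripper_force: 60.6
```

```bash
python3 - <<'E'
from h import *
st();print(read_state()["gripper_force"])
E
```

```text
{'clock': 8.65, 'qpos': [-0.63, 0.98, -0.08, 1.6, 0.5, 1.11, -1.2], 'eef_pos': [505.32, 184.49, 17.67], 'tool_rot': [-3.14, 0.6, 1.41], 'force': [0.59, 0.98, 6.41], 'width': 41.81}
60.64107885584235
```

Emit:
move_arm(rows="-0.03 0 -0.05 0 0 0 0.3;-0.07 0 -0.1 0 0 0 0.3;-0.12 0 -0.17 0 0 0 0.3;-0.17 0 -0.25 0 0 0 0.3;-0.23 0 -0.33 0 0 0 0.3;-0.29 0 -0.41 0 0 0 0.3;-0.345 0 -0.49 0 0 0 0.3;-0.38 0 -0.55 0 0 0 0.3;-0.38 0 -0.55 0 0 0 0.3")

```text
clock: 9.4
eef_pos: [507.6, 185.3, 221.0]
tool_rot: [3.14, 0.598, 1.405]
force: [0.5, 0.7, -1.2]
width: 42.3
gripper_force: 61.0
```

```bash
python3 - <<'E'
from h import *
st();print(read_state()["gripper_force"])
yc=chest(0,1,0)-chest(0,0,0);xc=chest(1,0,0)-chest(0,0,0);a=np.radians(35)
R=axes(xc,np.cos(a)*yc-[0,0,np.sin(a)])
plan([470,60,260],down(80.2));plan([490,-20,260],R)
E
```

```text
{'clock': 9.4, 'qpos': [-0.61, 0.71, -0.1, 1.51, 0.44, 1.43, -1.05], 'eef_pos': [507.61, 185.33, 221.05], 'tool_rot': [3.14, 0.6, 1.4], 'force': [0.5, 0.66, -1.18], 'width': 42.33}
61.03672823868692
plan [-0.431 -0.055  0.136] [0.002 0.381 0.004] mm [-129.  -16.   41.] deg [ 0.2 34.3  0.3]
plan [-0.639  0.055  0.278] [0.    0.992 0.004] mm [-192.   16.   83.] deg [ 0.  89.3  0.4]
```

Emit:
move_arm(rows="-0.05 0 0 0 0 -0.08 0.3;-0.1 0 0 0 0 -0.16 0.3;-0.15 0 0 0 0 -0.24 0.3;-0.2 0 0 0 0 -0.32 0.3;-0.25 0 0 0 0 -0.4 0.3;-0.3 0 0 0 0 -0.48 0.3;-0.3 0 0 0 0 -0.56 0.3;-0.3 0 0 0 0 -0.64 0.3;-0.3 0 0 0 0 -0.72 0.3;-0.3 0 0 0 0 -0.8 0.3;-0.3 0 0 0 0 -0.88 0.3;-0.3 0 0 0 0 -0.95 0.3")

```text
clock: 10.4
eef_pos: [493.4, 110.5, 267.1]
tool_rot: [-2.538, 0.035, 2.917]
force: [0.6, -0.3, -0.9]
width: 41.7
gripper_force: 61.1
```

```bash
cat >> h.py <<'E'
def upright(h,th=35):
    h=np.radians(h);t=np.radians(th)
    z=np.array([np.cos(h)*np.cos(t),np.sin(h)*np.cos(t),-np.sin(t)])
    return axes(np.cross(z,[0,0,1]),z)
def tcp(h,jx,jy,jz,th=35):  # reported TCP for grasp point at (jx,jy,jz)
    return np.array([jx,jy,jz])+43*upright(h,th).as_matrix()[:,2]
E
python3 - <<'E'
from h import *
st();print(read_state()["gripper_force"])
for h in(-100,-80,-60): plan(tcp(h,450,-50,250),upright(h))
E
```

```text
{'clock': 10.4, 'qpos': [-0.31, 0.62, -0.47, 1.61, 0.61, 1.53, 0.37], 'eef_pos': [493.37, 110.55, 267.15], 'tool_rot': [-2.54, 0.04, 2.92], 'force': [0.55, -0.28, -0.9], 'width': 41.66}
61.07196385972202
plan [ 0.021 -0.474  0.495] [ 0.184  0.174 -1.027] mm [   6. -142.  148.] deg [ 16.6  15.7 -92.4]
plan [-0.019 -0.466  0.491] [ 0.314  0.046 -1.179] mm [  -6. -140.  147.] deg [  28.3    4.1 -106.1]
plan [-0.053 -0.447  0.479] [ 0.449 -0.096 -1.318] mm [ -16. -134.  144.] deg [  40.4   -8.7 -118.6]
```

Emit:
move_arm(rows="0 -0.04 0.04 0.02 0 -0.074 0.3;0 -0.08 0.08 0.04 0.005 -0.148 0.3;0 -0.12 0.12 0.06 0.01 -0.222 0.3;0 -0.16 0.16 0.08 0.01 -0.296 0.3;0 -0.2 0.2 0.1 0.015 -0.37 0.3;0 -0.24 0.24 0.12 0.015 -0.444 0.3;0 -0.28 0.28 0.138 0.02 -0.518 0.3;0 -0.32 0.32 0.158 0.02 -0.592 0.3;0 -0.36 0.36 0.177 0.025 -0.666 0.3;0 -0.4 0.4 0.197 0.03 -0.74 0.3;0 -0.44 0.44 0.216 0.03 -0.81 0.3;0 -0.46 0.48 0.235 0.035 -0.88 0.3")

```text
clock: 11.4
eef_pos: [450.1, -81.3, 227.3]
tool_rot: [-2.684, -0.831, -2.133]
force: [1.0, 0.0, -1.0]
width: 42.1
gripper_force: 61.0
```

```bash
python3 - <<'E'
from h import *
st();print(read_state()["gripper_force"])
for h in(-100,-80,-60): plan(tcp(h,470,-100,220),upright(h))
E
```

```text
{'clock': 11.4, 'qpos': [-0.08, 0.69, -0.65, 2.05, 1.01, 1.52, 1.41], 'eef_pos': [450.13, -81.29, 227.32], 'tool_rot': [-2.68, -0.83, -2.13], 'force': [0.99, 0.01, -1.04], 'width': 42.13}
61.019910145550966
plan [ 0.006 -0.047  0.207] [-0.097  0.044 -0.168] mm [  2. -14.  62.] deg [ -8.7   3.9 -15.2]
plan [-0.008 -0.085  0.208] [ 0.081  0.009 -0.3  ] mm [ -3. -26.  62.] deg [  7.2   0.8 -27. ]
plan [-0.03  -0.118  0.198] [ 0.26  -0.026 -0.427] mm [ -9. -35.  59.] deg [ 23.4  -2.3 -38.5]
```

Emit:
move_arm(rows="0 -0.02 0.05 0.02 0 -0.07 0.3;0 -0.04 0.1 0.04 0 -0.14 0.3;0 -0.06 0.15 0.06 0.005 -0.21 0.3;-0.01 -0.08 0.2 0.08 0.01 -0.28 0.3;-0.01 -0.085 0.21 0.08 0.01 -0.3 0.3;-0.01 -0.085 0.21 0.08 0.01 -0.3 0.3;-0.01 -0.085 0.21 0.08 0.01 -0.3 0.3")

```text
clock: 11.98
eef_pos: [476.6, -133.7, 194.5]
tool_rot: [-3.136, -0.96, -1.406]
force: [-0.6, 0.2, -1.0]
width: 41.6
gripper_force: 61.0
```

```bash
python3 - <<'E'
from h import *
import pickle
st();print(read_state()["gripper_force"])
s=get_image("scene");c=get_image("top");pickle.dump((s,c),open("up.pkl","wb"))
a=cv2.resize(s["img"][100:220,220:360],None,fx=3,fy=3,interpolation=cv2.INTER_CUBIC)
b=cv2.resize(c["img"][140:260,230:350],None,fx=3,fy=3,interpolation=cv2.INTER_CUBIC)
cv2.imwrite("pics/s8.png",np.hstack([b,a])[...,::-1])
p=tcp(-80,481,-238,190);plan(p,upright(-80))
J=read_state();R=Ro.from_euler("xyz",J["tool_rot"]);G=J["eef_pos"]-43*R.as_matrix()[:,2]
print("grasp",G,"top crop",(np.array(proj(c,G))-[230,140])*3,"scene crop",(np.array(proj(s,G))-[220,100])*3+[360,0])
E
```

```text
{'clock': 11.98, 'qpos': [0.0, 0.75, -0.66, 2.17, 1.24, 1.47, 1.74], 'eef_pos': [476.65, -133.71, 194.51], 'tool_rot': [-3.14, -0.96, -1.41], 'force': [-0.61, 0.19, -1.03], 'width': 41.55}
61.03274689055979
plan [0.185 0.046 0.436] [ 0.001 -0.    -0.004] mm [ 56.  14. 131.] deg [ 0.1 -0.  -0.3]
grasp [471.04225139 -98.58976668 219.65817841] top crop [186.16748588 192.60869668] scene crop [582.62992463 152.46519543]
```

View pics/s8.png

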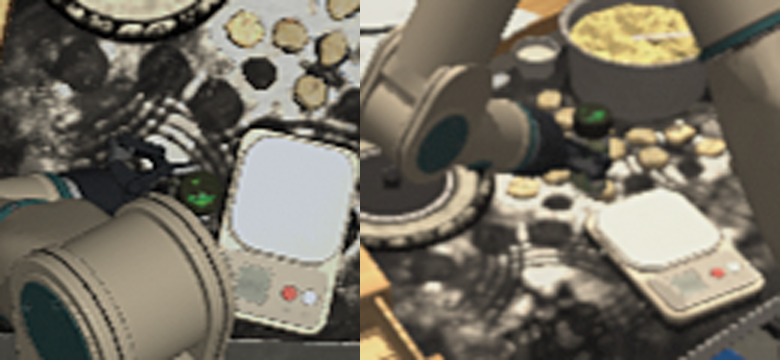

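The top panel shows the jar upright with its capped top at (203,193). In the scene panel the cap is at (592,118), and the pan is clear. I triangulate the cap.

```bash
python3 - <<'E'
from h import *
import pickle
s,c=pickle.load(open("up.pkl","rb"))
def tri(a,b):
    (o1,d1),(o2,d2)=ray(s,*a),ray(c,*b)
    A=np.stack([d1,-d2],1);t=np.linalg.lstsq(A,o2-o1,rcond=None)[0]
    p,q=o1+d1*t[0],o2+d2*t[1];return (p+q)/2,np.linalg.norm(p-q)
print(tri((297.3,138.5),(297.7,204.3)))
for im,r in((c["img"],(195,220,285,310)),(s["img"],(130,160,285,310))):
    k=im[r[0]:r[1],r[2]:r[3]];h=cv2.cvtColor(k,cv2.COLOR_RGB2HSV);m=(h[...,0]>40)&(h[...,0]<85)&(h[...,1]>130)&(h[...,2]>60)
    v,u=np.where(m);print("green",u.mean()+r[2],v.mean()+r[0],len(u),v.min()+r[0],v.max()+r[0],u.min()+r[2],u.max()+r[2])
E
```

```text
(array([ 469.63674079, -110.40547369,  266.01056413]), np.float64(1.6995911736414442))
green 296.5 205.4375 16 200 207 293 300
green 299.5 138.0 2 138 138 299 300
```

```bash
python3 - <<'E'
from h import *
p=read_state()["eef_pos"]
plan(p+[10,-130,0],upright(-80));plan(p+[10,-130,-115],upright(-80))
E
```

```text
plan [0.248 0.04  0.354] [ 0.001 -0.    -0.004] mm [ 74.  12. 106.] deg [ 0.1 -0.  -0.3]
plan [-0.066  0.042  0.574] [ 0.001 -0.    -0.004] mm [-20.  13. 172.] deg [ 0.1 -0.  -0.3]
```

Emit:
move_arm(rows="0.04 0.01 0.06 0 0 0 0.3;0.09 0.015 0.13 0 0 0 0.3;0.15 0.025 0.21 0 0 0 0.3;0.2 0.03 0.29 0 0 0 0.3;0.24 0.04 0.34 0 0 0 0.3;0.248 0.04 0.354 0 0 0 0.3;0.248 0.04 0.354 0 0 0 0.3;0.19 0.04 0.395 0 0 0 0.3;0.12 0.04 0.443 0 0 0 0.3;0.06 0.04 0.487 0 0 0 0.3;0.03 0.04 0.51 0 0 0 0.3;0.03 0.04 0.51 0 0 0 0.3")

```text
clock: 13.08
eef_pos: [487.6, -262.3, 112.0]
tool_rot: [-3.141, -0.958, -1.399]
force: [-0.9, 0.2, -1.8]
width: 41.8
gripper_force: 61.1
```

```bash
python3 - <<'E'
from h import *
import pickle
st()
s=get_image("scene");c=get_image("top");pickle.dump((s,c),open("ov.pkl","wb"))
# expected cap top given offsets, and search dark cap + green mark
R=Ro.from_euler("xyz",read_state()["tool_rot"]);P=read_state()["eef_pos"]-33*R.as_matrix()[:,2];T=P+[0,0,54]
print("axis",P,"exp cap px",proj(c,T),proj(s,T))
for n,im,t in(("top",c["img"],proj(c,T)),("scene",s["img"],proj(s,T))):
    u0,v0=int(t[0]),int(t[1]);k=im[v0-15:v0+16,u0-15:u0+16];h=cv2.cvtColor(k,cv2.COLOR_RGB2HSV)
    m=(h[...,0]>40)&(h[...,0]<85)&(h[...,1]>110)&(h[...,2]>45);v,u=np.where(m);print(n,"green",len(u),u.mean()+u0-15,v.mean()+v0-15)
    print("\n".join("".join("#" if x<60 else "+" if x<130 else "." for x in r) for r in k.mean(2)))
E
```

```text
{'clock': 13.08, 'qpos': [0.21, 0.9, -0.54, 2.24, 1.58, 1.37, 1.66], 'eef_pos': [487.57, -262.35, 111.98], 'tool_rot': [-3.14, -0.96, -1.4], 'force': [-0.85, 0.24, -1.82], 'width': 41.82}
axis [ 483.43452276 -236.50050852  133.56602546] exp cap px (np.float64(334.87905008716933), np.float64(201.96252041197482)) (np.float64(319.51950244393447), np.float64(142.18810562508918))
top green 0 nan nan
.............++#####++++.++####
+.................+########+++#
##++..................+#####+++
####+....................++####
####+.........++............+##
####...+++++++++#++...........+
####++++++++++++++#++.........+
####+++++++++++++++#++.........
++++++++++++++++.+++#++........
+++++++++++++++++..++#++.......
++++++++++++++++++...+++.......
+++++++++++++++++++...++.......
+++++++++++++...+++....++......
+++.............++++...+++....+
.................+++....++....+
..................+++...+++..+#
..................+++....++..+#
...................+++...+++.++
....................++....++...
....................+#+...++...
.....................++...++...
.....................++....++.
[... 694 characters left out ...]
#++++++
##++++++++++++######+++++++++++
#####++++++#########+...+++++++
########++###++#####++...+++++.
######+++++#####++++#++...++#+.
######+....####+++++##......#++
+#####+....####+++++##.....++++
+######...+###########...+++...
+######+++############+++#+....
+#######++############++##+....
+########+##############++++...
++########++############++++...
+##########+++#####+++###++++..
+############++++++++++####++++
################+++++++++++++..
#################++++++++##++..
#####################+++####+..
######################+######+.
#############################++
############++++++#####+#####+.<stdin>:10: RuntimeWarning: Mean of empty slice.
  ret = ret.dtype.type(ret / rcount)
```

Emit:
move_arm(rows="-0.03 0 0.02 0 0 0 0.3;-0.06 0 0.04 0 0 0 0.3;-0.085 0 0.06 0 0 0 0.3;-0.105 0 0.073 0 0 0 0.3;-0.105 0 0.073 0 0 0 0.3;-0.105 0 0.073 0 0 0 0.3;-0.105 0 0.073 0 0 0 0.3")

```text
clock: 13.77
eef_pos: [487.4, -264.8, 76.6]
tool_rot: [-3.137, -0.961, -1.405]
force: [-0.1, -0.6, -0.9]
width: 41.8
gripper_force: 61.1
```

Emit:
move_arm(rows="-0.005 0 0.004 0 0 0 0.3;-0.011 0 0.0075 0 0 0 0.3;-0.011 0 0.0075 0 0 0 0.3")

```text
clock: 14.02
eef_pos: [487.5, -264.7, 72.4]
tool_rot: [-3.136, -0.961, -1.405]
force: [-0.9, 0.4, -1.6]
width: 42.0
gripper_force: 61.1
```

Emit:
move_arm(rows="-0.003 0 0.002 0 0 0 0.3;-0.0055 0 0.0038 0 0 0 0.3;-0.0055 0 0.0038 0 0 0 0.3")

```text
clock: 14.27
eef_pos: [487.5, -264.7, 70.4]
tool_rot: [-3.137, -0.961, -1.405]
force: [0.7, 0.0, -1.5]
width: 41.8
gripper_force: 61.1
```

Emit:
move_arm(rows="-0.003 0 0.002 0 0 0 0.3;-0.0055 0 0.0038 0 0 0 0.3;-0.0055 0 0.0038 0 0 0 0.3")

```text
clock: 14.52
eef_pos: [487.4, -264.7, 68.3]
tool_rot: [-3.137, -0.961, -1.405]
force: [0.4, -0.2, -2.0]
width: 41.6
gripper_force: 61.1
```

Emit:
move_arm(rows="-0.003 0 0.002 0 0 0 0.3;-0.0055 0 0.0038 0 0 0 0.3;-0.0055 0 0.0038 0 0 0 0.3")

```text
clock: 14.77
eef_pos: [487.5, -264.6, 66.3]
tool_rot: [-3.137, -0.961, -1.405]
force: [-0.9, 0.2, -1.9]
width: 41.9
gripper_force: 61.1
```

Emit:
move_arm(rows="-0.003 0 0.002 0 0 0 0.3;-0.0055 0 0.0038 0 0 0 0.3;-0.0055 0 0.0038 0 0 0 0.3")

```text
clock: 15.02
eef_pos: [487.4, -264.7, 64.3]
tool_rot: [-3.137, -0.961, -1.404]
force: [0.5, -0.1, -1.6]
width: 41.5
gripper_force: 61.1
```

Emit:
move_arm(rows="-0.003 0 0.002 0 0 0 0.3;-0.0055 0 0.0038 0 0 0 0.3;-0.0055 0 0.0038 0 0 0 0.3")

```text
clock: 15.27
eef_pos: [487.6, -264.7, 62.7]
tool_rot: [-3.137, -0.962, -1.405]
force: [-0.2, -0.0, -0.8]
width: 41.8
gripper_force: 61.2
```

Emit:
move_arm(rows="-0.003 0 0.002 0 0 0 0.3;-0.0055 0 0.0038 0 0 0 0.3;-0.0055 0 0.0038 0 0 0 0.3")

```text
clock: 15.52
eef_pos: [487.7, -264.9, 62.7]
tool_rot: [-3.136, -0.966, -1.405]
force: [-2.2, 4.4, 9.9]
width: 41.8
gripper_force: 62.5
```

```bash
python3 - <<'E'
from h import *
st()
s=get_image("scene");im=s["img"]
R=Ro.from_euler("xyz",read_state()["tool_rot"]);P=read_state()["eef_pos"]-33*R.as_matrix()[:,2];print(P,proj(s,[P[0],P[1],35]),proj(s,[P[0],P[1],140]))
u0,v0=map(int,proj(s,[P[0],P[1],60]))
print(u0,v0);print("\n".join(str(r+v0-30)+" "+"".join("#" if x<60 else "+" if x<120 else "-" if x<180 else "." for x in im[r+v0-30,u0-30:u0+40].mean(1)) for r in range(60)))
E
```

```text
{'clock': 15.52, 'qpos': [0.2, 1.02, -0.51, 2.23, 1.65, 1.4, 1.56], 'eef_pos': [487.69, -264.89, 62.65], 'tool_rot': [-3.14, -0.97, -1.4], 'force': [-2.15, 4.37, 9.9], 'width': 41.85}
[ 483.01338494 -238.19200174   81.42082009] (np.float64(316.9669076607181), np.float64(174.36282451423074)) (np.float64(318.96375584512964), np.float64(152.59704143174926))
317 169
139 +++-.--..-+++######++++++++++++++####+++++++++--++++++++++++++++++++--
140 ++++-++--++++++#######++++++++#####+++-.-++++++++--++++++++++++++++++-
141 +++++++++-------+########++++++###++++----+++++----+++++++++++++++++++
142 +++++++--....-..-+######+++++++++++++---...-+#+----+++++++++++++++++++
143 +++++++--......--+####+-------+++++-----....-#++---+++++++++++++++++++
144 ++++++----..----++###+-.......--.-+-......--+++++--+++++++++++++++++++
145 +++++-.--+--+++++++##+-----....-..--.....-+++----+++++++++++++++++++++
146 +++++-..-+#++#+----++++--+---..--.-+-----+#+-....---++++++++++++++++++
147 ++++++----+++++-...---+++++++--++++++++++##+-.......-+++++++++++++++++
148 +++++++-.....---....-+++++++++++++####++#++++-.......+++
[... 3064 characters left out ...]
.....---...........-+++++
190 ....-++####++++######++++++++---+++++--------....-----...........-+#++
191 ....---++###++########+++++-...--++++---------...------...........-+##
192 ....----+##############++++--..-+++++----------....---............-+##
193 --------++++###########+++++---+++++-----------....................-+#
194 +++------+++++##########++++--++++++------------..............---..-+#
195 ++++---.-+++++++#########++++++++++--------------..........----...-++#
196 ##++----++++++++##########+++++++++------------..........----...--+###
197 ###++--+++++++++###########++++++---------------......----....--++####
198 ####++++++++++##############++-++---------------....---....--+++######
```

The jar is on the pan (Fz +10 N), foot at about (318,177) against the pan centre at (317,175). I ease up slightly, open and back out along the fingers.

Emit:
move_arm(rows="0.004 0 -0.003 0 0 0 0.3;0.004 0 -0.003 0 0 0 0.3;0.004 0 -0.003 0 0 0 -0.05;0.004 0 -0.003 0 0 0 -0.3;0.004 0 -0.003 0 0 0 -0.6;0.004 0 -0.003 0 0 0 -0.6;0.004 0 -0.003 0 0 0 -0.6;0.004 0 -0.003 0 0 0 -0.6")

```text
clock: 16.23
eef_pos: [487.4, -264.6, 61.8]
tool_rot: [-3.137, -0.961, -1.405]
force: [-0.6, -0.1, 0.6]
width: 68.2
gripper_force: 0.0
```

Emit:
move_arm(rows="0 0 -0.02 0 0 0 -0.6;0 0 -0.06 0 0 0 -0.6;0 0 -0.12 0 0 0 -0.6;0 0 -0.19 0 0 0 -0.6;0 0 -0.27 0 0 0 -0.6;0 0 -0.36 0 0 0 -0.6;0 0 -0.45 0 0 0 -0.6;0 0 -0.54 0 0 0 -0.6;0 0 -0.6 0 0 0 -0.6;0 0 -0.6 0 0 0 -0.6")

```text
clock: 17.07
eef_pos: [463.6, -114.9, 166.4]
tool_rot: [-3.129, -0.958, -1.406]
force: [0.4, -0.3, -0.4]
width: 68.1
gripper_force: 0.0
```

```bash
python3 - <<'E'
from h import *
st()
s=get_image("scene");im=s["img"]
print("\n".join(str(r)+" "+"".join("#" if x<60 else "+" if x<120 else "-" if x<180 else "." for x in im[r,285:365].mean(1)) for r in range(138,200)))
E
```

```text
{'clock': 17.07, 'qpos': [-0.04, 0.82, -0.68, 2.2, 1.24, 1.49, 1.63], 'eef_pos': [463.6, -114.85, 166.41], 'tool_rot': [-3.13, -0.96, -1.41], 'force': [0.4, -0.3, -0.41], 'width': 68.07}
138 -......-...-+++###+++++++++++++++++++++#####+++++++++++++++++++++++++++---------
139 -......--..-+++######++++++++++++++####+++++++++++++++++++++++++++++++++--------
140 +---..-+++-++++++#######++++++++#####+++-.-++++++++++++++++++++++++++++++-------
141 +++---+++++-------+########++++++###++++----++++++++++++++++++++++++++++++------
142 +++++++++--...--..-+######+++++++++++++---...-+#+++++++++++++++++++++++++++-----
143 +++++++++--......--+#####-------+++++-----....-#++++++++++++++++++++++++++++----
144 +++--+------..----++###+-.......--.-+-.......-+++++++++++++++++++++++++++++++---
145 +--......--++-+++++++##+-----....-..--.....-+++---+++++++++++++++++++++++++++---
146 +-........-+#++#+----++++--+---..--.-+-----+#+-...++++++++++++++++++++++++++++--
147 --.....-----+++++-...---+++++++--++++++++++##+-...-+++++++++++++++++++++++++++--
148 +-.....-+-.....---....-+++++++++++++####++#++++-...++++++++
[... 3656 characters left out ...]
........-+##++++++++
192 .......------+++++++####+-..............-..------....---............-+###+++++++
193 ..-------------++++++####+-............----------....................-+###++++++
194 --+++--..-...----+++++++##+-...-.......-----------..............---..-+###++++++
195 -++#+--......------+++++###+-............----------..........----...-+#####+++++
196 ++##++--....------+++++++###+-............----.............----...--+######+++++
197 +####++----------++++++++####+-...........-.............----....--++#######+++++
198 +####+++--------++++++++++####+-..........-...........---....--+++#######+++++++
199 ###+++++--------+++++##++++####+-...-..............---.....--+++#######++--+++++
```

The picture data shows the jar upright (columns 312–323, rows 151–181), centred on the white pan, with the gripper clear of it.

```bash
python3 -c "
from cell import *
print(finish_job())"
```

```text
the job is handed in; nothing more can be done
None
```

I opened the drawer about 126 mm, stood the spice jar upright, cap up, near the middle of the scale's pan, and handed the job in at about 17 s; I did not touch the ring cutter, flour jar or cup, and the verdict was not shown.

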